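# Show the marked tube to the bench camera with a hand mirror

## Robot

A 7-joint arm with a two-finger parallel gripper is mounted at the origin on a cart in front of the work surface, level with it; the furniture and walls round the work are solid. World frame = base frame: x ahead of the robot, y to its left, z up, the work surface at z = 0. Lengths are in m, angles in rad, forces in N, time in s.
With the tool pointing down it reaches from about 0.4 to 0.75 m from the base axis. Payload 19.5 kg.
Tool frame: the origin (TCP) lies midway between the tips of the shut fingers; the grasp point (between the pads) lies 19 mm behind it; z points along the fingers, y is the line along which they close (so a half turn about z gives the same grasp; the last joint's range is limited). The gripper opens to 85 mm and grips with 20 to 120 N. Pads are 22 mm wide; open, the fingers measure 114 mm over their backs; the gripper's body (76 mm by 85 mm) begins 54 mm behind the grasp point. The pads swing forward as they close: fully open they stand 13 mm farther back than shut.
Start: joints at [-1.176, 0.707, -0.028, 1.485, 0.022, 0.951, -0.075], TCP at [0.243, 0.521, 0.231] pointing down, gripper open.
Joint ranges: [-2.71, 2.71], [-0.32, 2.16], [-1.57, 1.52], [0, 2.45], [-1.46, 4.6], [0, 2.02], [-2.83, 2.83]. Speed limits (rad/s): [1.89, 1.89, 2.57, 2.57, 3.01, 3.01, 3.01].

## Interface

Orientations are given as a unit quaternion [w, x, y, z].
In Python, from bench import manip gives the robot as it stands. The module is installed in compiled form; this text tells all that it offers.
- The arm moves only by the tool servo_tool, never from a script. Its argument "rows" is a list of rows, each a list of 3 entries, a list of its own where there are three numbers: the shift along the tool's x, y, z in m, then the turn about the tool's z in rad, then the opening, from 0 (shut) to 1 (fully open). In form: [[[dx, dy, dz], spin, gripper], ...]. A call has 1 to 12 rows; each row is the pose to reach, as a shift and turn from the pose commanded when the call began, along the tool's axes at that moment; what a row does not reach only later rows make up. A row lasts 1/8 s, in which the tool goes at most 62.5 mm and 10.7 degrees, less where a joint would pass 70% of its speed; a pose out of reach is approached as far as the arm can. A call with a gripper value outside its range is refused whole. The fingers move at their own pace and stop on an object; "force" is the grip in N (left out, the last holds). Time passes only in rows, so rows that repeat a pose let the fingers close. It gives the time, the measured TCP pose, the force, the opening and the grip force at its end, in the units of the state.
- manip.observe(): the state, without advancing time (a new reading comes with each control period).
- manip.camera(name): name is "scene" or "side" or "wrist"; returns a dict with "img" (400x640x3 uint8, red, green, blue), "depth" (400x640 float32, m along the optical axis (not along the pixel's ray), 0 where there is no reading), "intrinsics" (3x3 intrinsics, pixels), "world_from_camera" (4x4, takes a point from camera to world coordinates). Camera axes: x right, y down, z forward; pixel columns grow to the right and rows downward; lengths in m; the calibration is good to about 2 mm. The wrist camera is an equidistant fisheye: a pixel r from the principal point sees the ray r / f radians off the axis. A picture is of the moment at which its call begins.
- manip.job_done(): hands the job in; it is judged then, once.
The state is a dict: "time_s": time; "joints": joint angles; "dq": joint speeds; "effort": joint torques, N m; "position": TCP position; "eef_rot": TCP orientation; "ft_force": force on the tool from outside, world axes, zero at the start; "ft_torque": the same for the moment, N m; "width": finger opening in m; "finger_force": force on a finger pad.
Only numpy, scipy, OpenCV 4.12 (cv2) and the standard library are available. Lean on these libraries where they do the work, as an engineer would, in place of code of your own. Each camera call takes 0.05 s, during which the arm holds its last target. There are 200 camera calls.

## Task

The bench camera on the viewing stand looks at the yellow ring and cannot see the tubes beside it. Pick up the blue inspection mirror by its grip, hold it upright and centred over the yellow ring at the height of the lens, and turn it until the camera sees the tube with the magenta cap in the middle of the mirror. Finish still holding it there, still and clear of the stand; leave the stand, its tubes and the other things alone, and do not let the mirror fall over.

Things in the scene. Friction and masses are not known exactly. Their poses are not given: they have to be found in the camera images.
- mirror_centre (a point): Blue inspection mirror, loose on the bench, 110 to 230 g, 125 mm tall. This point is the middle of its frame (66 wide, 8 thick, 15 to 75 above its underside), on its upright axis, 45 above the underside. z up; its one reflecting face (52 wide, 58 high) lies 5 mm from this point and looks along -x; y runs along its width. Below it is a round dark foot, 60 wide, 8 high.
- mirror_grip (a point): Middle of the mirror's upright blue grip, 55 mm above mirror_centre, same axes: the grip is 26 wide (y), 14 thick (x), 50 high, from 75 to 125 above the mirror's underside. Meant to be pinched from above across its 14 mm thickness.
- viewing_stand: Fixed grey base plate, 250 (x) by 325 (y), top 8 mm above the bench, with camera and three black tube sockets (46 wide, 18 high). Origin on the bench under the yellow ring's centre; the plate's middle lies at x -80, y +12. Seen from the ring, the lens lies at 136 degrees from the stand's x axis, the sockets at 180, 202 and 224, all 160 mm away. Nothing on it is over 125 mm high.
- ring (a point): Centre of the flat yellow ring (64 mm wide) painted on the base plate, at the plate's top, 8 mm above the bench: the mirror is held above it.
- lens (a point): Centre of the front glass of the bench camera (black box on an aluminium post), 85 mm above the bench, 160 mm from the ring's axis; the camera looks level at the ring's axis.
- tube_marked_mid (a point): Middle (half-way up) of the upright 112 mm tall, 35 mm wide sample tube with the MAGENTA cap, the one to be seen; it stands loose in any one of the three sockets, its underside 8 mm and its middle 64 mm above the bench, its axis 160 mm from the ring's axis.
- tube_blue_1_mid (a point): Middle of a like tube with a blue cap, in another socket; leave alone.
- tube_blue_2_mid (a point): Middle of the other tube with a blue cap, in the remaining socket; leave alone.
- sample_jar: Glass jar, 70 wide, 92 high, a bystander; origin under its centre.
- dropper_bottle: Amber dropper bottle, 36 wide, 113 high, a bystander; origin under its centre.
- beaker: Small glass beaker, 47 wide, 58 high, a bystander; origin under its centre.
There are look-alikes about, which are no part of the job. Leave any green or purple look-alike of the part that bears mirror_centre alone.

How it is judged:
By the outcome, as a careful person would: the job done as asked, in the order asked, and still so for the second after the job is handed in, while the arm keeps its last pose, push and grip.
It also fails if it takes over 40 s, if anything falls off the work surface, if the arm or the gripper's body presses on something with over 40 N, if the wrist force passes 120 N, or if a joint passes its speed limit or range.

## Working session

There is one attempt and no reset: what is moved stays moved. The work goes in short steps, Python scripts to look and compute and a tool call to move; the robot and the scene stay as the last step left them, time stands still between calls to the robot, and variables do not carry over. Pictures are saved under pics/ and viewed, at most 10 in all, crops included, and the job is handed in when it is done.

Besides the shell and the picture viewer there is one more tool, called after "Request:" as a command line: name --argument value ..., lists and objects as JSON in quotes. servo_tool: Moves the arm, as the interface text tells. Its arguments: {"type":"object","properties":{"rows":{"type":"array","items":{"type":"array"}},"force":{"type":"number"}},"required":["rows"]}

```bash
mkdir -p pics
cat > h.py <<'E'
import numpy as np, cv2
from bench import manip
def shot(n,save=None):
    c=manip.camera(n)
    np.savez(f'{save or n}.npz',**c)
    if save: cv2.imwrite(f'pics/{save}.png',c['img'][:,:,::-1])
    return c
def load(s): return dict(np.load(f'{s}.npz'))
def pt(c,u,v):
    K=c['intrinsics'];z=c['depth'][int(v),int(u)]
    p=np.array([(u-K[0,2])/K[0,0]*z,(v-K[1,2])/K[1,1]*z,z,1]);return (c['world_from_camera']@p)[:3]
def cloud(c):
    K=c['intrinsics'];z=c['depth'];v,u=np.mgrid[:z.shape[0],:z.shape[1]]
    p=np.stack([(u-K[0,2])/K[0,0]*z,(v-K[1,2])/K[1,1]*z,z],-1)
    T=c['world_from_camera'];return p@T[:3,:3].T+T[:3,3]
def ray(c,u,v,z,fish=False):
    K=c['intrinsics'];x=(u-K[0,2])/K[0,0];y=(v-K[1,2])/K[1,1]
    if fish:
        r=np.hypot(x,y)+1e-12;d=np.array([np.sin(r)*x/r,np.sin(r)*y/r,np.cos(r)])
    else: d=np.array([x,y,1.])
    T=c['world_from_camera'];d=T[:3,:3]@d;o=T[:3,3];return o+d*(z-o[2])/d[2]
E
python3 -c "
from h import *
for n in ['scene','side','wrist']:
    c=shot(n,n+'1'); print(n,c['intrinsics'].round(1).tolist(),c['world_from_camera'].round(3).tolist())
s=manip.observe();print(s)
"
```

```text
scene [[490.8, 0.0, 319.0], [0.0, 490.8, 200.8], [0.0, 0.0, 1.0]] [[0.756, -0.352, 0.552, -0.477], [-0.655, -0.427, 0.624, -1.144], [0.017, -0.833, -0.553, 1.078], [0.0, 0.0, 0.0, 1.0]]
side [[436.9, 0.0, 325.3], [0.0, 436.9, 196.9], [0.0, 0.0, 1.0]] [[0.974, -0.062, 0.217, 0.217], [-0.225, -0.337, 0.914, -1.335], [0.016, -0.939, -0.343, 0.593], [0.0, 0.0, 0.0, 1.0]]
wrist [[309.7, 0.0, 320.5], [0.0, 309.7, 196.3], [0.0, 0.0, 1.0]] [[0.422, 0.872, 0.246, 0.181], [0.907, -0.406, -0.115, 0.552], [-0.0, 0.272, -0.962, 0.374], [0.0, 0.0, 0.0, 1.0]]
{'time_s': 0.15, 'joints': array([-1.17568619,  0.70693643, -0.0276381 ,  1.48489367,  0.0219916 ,
        0.95087204, -0.07551271]), 'dq': array([ 5.41403489e-04, -1.78548527e-03,  1.58355286e-03, -9.84391988e-04,
       -5.47242678e-04,  5.95931952e-04, -6.17887837e-05]), 'effort': array([ 1.73908338e-03, -8.83317590e+01,  1.23476733e+00, -2.36200798e+01,
        1.68935285e-02,  5.18266432e-03,  4.40391796e-05]), 'position': array([0.24315872, 0.52084158, 0.23094773]), 'eef_rot': array([-8.76331343e-05,  2.16674461e-01,  9.76243829e-01, -3.94356909e-04]), 'ft_force': array([ 0.18433182, -0.45324012,  0.14862794]), 'ft_torque': array([ 2.00992034e-02, -8.84413595e-05, -6.87417923e-03]), 'finger_force': 0.0, 'width': 0.08544608632040712}
```

View pics/scene1.png

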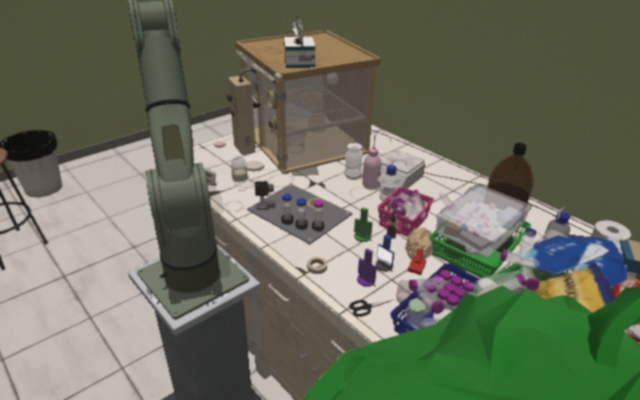

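View pics/side1.png

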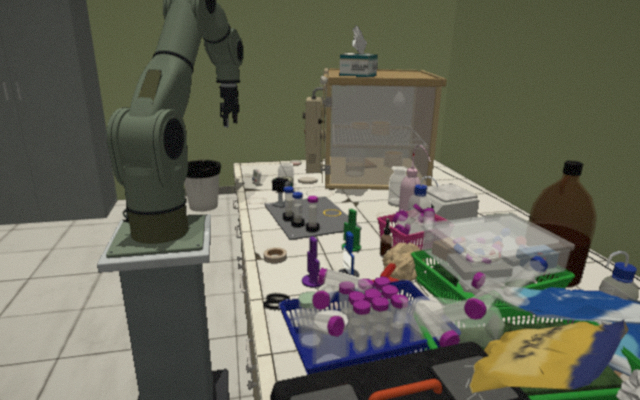

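Scene view: the upright mirror-like parts are green (363,225), blue (385,255) and purple (367,268). The stand's plate is at (300,212), its camera at (263,190), and the caps are blue (286,197), blue (301,202) and magenta (318,203). Side view: purple (313,262), green (352,230), blue (348,255). I choose the blue one and will check it in a crop.

```bash
python3 -c "
from h import *
c=load('scene1');im=c['img'];P=cloud(c)
for n,(u,v) in dict(green=(363,225),blue=(386,246),bl2=(385,258),purple=(367,268),cam=(263,187),mag=(318,203),b1=(286,197),b2=(301,202),plate=(320,225),dropper=(393,230),pinkb=(405,205)).items(): print(n,P[v,u].round(3),im[v,u])
# plate mask
hsv=cv2.cvtColor(im,cv2.COLOR_RGB2HSV)
x=P[...,0];y=P[...,1];z=P[...,2]
m=(z>-.005)&(z<.02)&(hsv[...,2]<130)&(hsv[...,1]<60);m[:, :240]=0;m[:,360:]=0;m[:180]=0;m[245:]=0
pp=P[m][:,:2].astype(np.float32);print(m.sum(),cv2.minAreaRect(pp), np.median(z[m]))
yl=(hsv[...,0]>18)&(hsv[...,0]<35)&(hsv[...,1]>100)
yl[:180]=0;yl[245:]=0;yl[:,360:]=0;yl[:,240:][:, :0]=0;print('yel',yl.sum(),P[yl].mean(0) if yl.sum() else 0)
a=im[170:290,240:440];a=cv2.resize(a,None,fx=4,fy=4,interpolation=cv2.INTER_CUBIC)
s=load('side1')['img'];b=cv2.resize(s[165:300,235:435],None,fx=4,fy=4,interpolation=cv2.INTER_CUBIC)
cv2.imwrite('pics/a.png',a[:,:,::-1]);cv2.imwrite('pics/b.png',b[:,:,::-1])
"
```

```text
green [ 0.562 -0.206  0.057] [42 64 42]
blue [ 0.509 -0.36   0.085] [39 42 62]
bl2 [ 0.509 -0.362  0.036] [230 227 224]
purple [ 0.41  -0.374  0.057] [56 39 63]
cam [0.398 0.162 0.101] [37 34 34]
mag [ 0.464 -0.076  0.124] [155  55 142]
b1 [0.405 0.029 0.121] [ 49  61 135]
b2 [ 0.426 -0.029  0.12 ] [ 56  66 134]
plate [ 0.477 -0.074  0.022] [78 71 70]
dropper [ 0.644 -0.276  0.036] [44 34 30]
pinkb [ 0.716 -0.259  0.103] [155 144 143]
2298 ((0.5016359090805054, 0.09007467329502106), (0.5108994841575623, 0.37181124091148376), 64.54991912841797) 0.007657095898563782
yel 15 [0.54874387 0.07398443 0.00804325]
```

View pics/a.png

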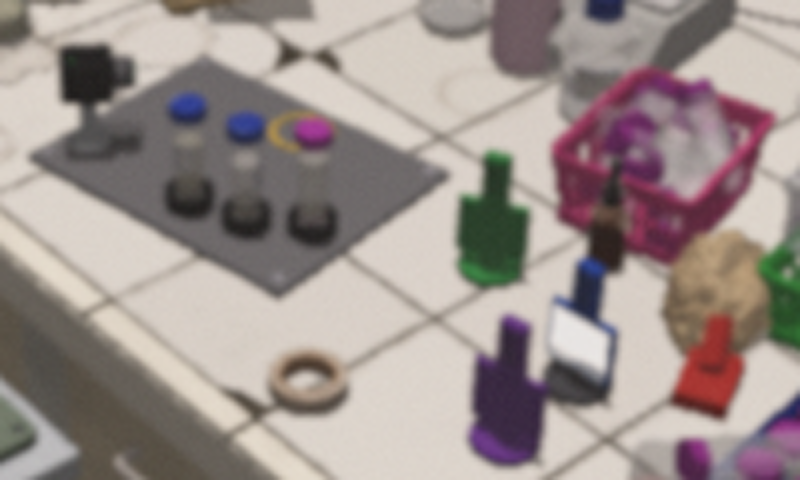

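View pics/b.png

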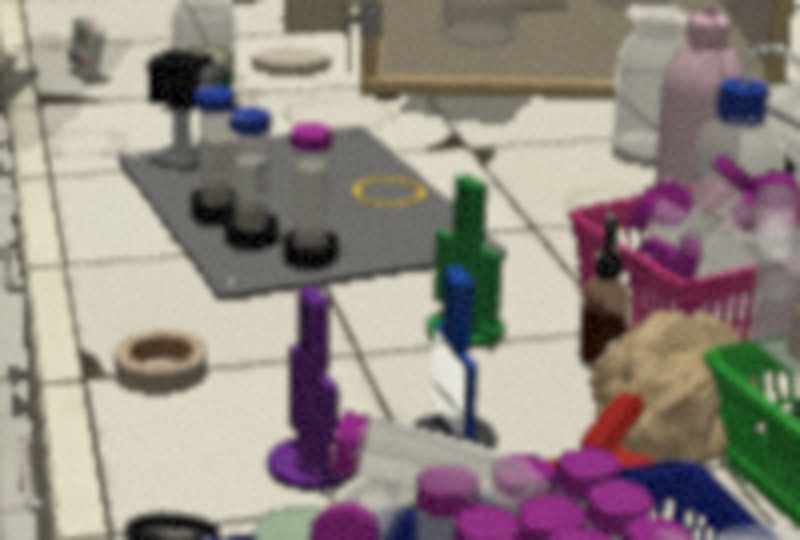

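The crops confirm the blue mirror at (580,335) in the first crop, with its white reflecting face and dark foot. It faces the scene camera, roughly towards -x/-y. The green and purple look-alikes and the dropper bottle stand nearby. The magenta tube is in the socket at the near right, (312,220), and the ring is at (390,191) in the side crop. Next I work out the stand pose and the mirror yaw.

```bash
python3 -c "
from h import *
c=load('scene1');s=load('side1')
A=lambda u,v,z: ray(c,240+(u-1.5)/4,170+(v-1.5)/4,z)[:2]
B=lambda u,v,z: ray(s,235+(u-1.5)/4,165+(v-1.5)/4,z)[:2]
cn=np.array([A(32,157,.008),A(205,58,.008),A(447,175,.008),A(280,297,.008)]);print(cn.round(3).tolist())
print('edges',np.linalg.norm(cn-np.roll(cn,-1,0),axis=1).round(3),'mid',cn.mean(0).round(3))
print('ring',B(390,191,.008).round(4))
for n,a,b in [('b1',(188,103),(214,95)),('b2',(247,122),(250,117)),('mag',(314,128),(312,133))]: print(n,A(*a,.119).round(4),B(*b,.119).round(4))
print('cam',A(122,71,.085),B(215,70,.085))
# mirror
P=cloud(c);hsv=cv2.cvtColor(c['img'],cv2.COLOR_RGB2HSV)
sl=np.s_[232:275,374:396];p=P[sl].reshape(-1,3);h=hsv[sl].reshape(-1,3)
bl=(h[:,0]>105)&(h[:,0]<130)&(h[:,1]>70)&(p[:,2]>.08)
print('grip',bl.sum(),np.median(p[bl],0))
f=p[(p[:,2]>.022)&(p[:,2]<.068)&(h[:,2]>150)&(np.hypot(p[:,0]-.51,p[:,1]+.36)<.04)]
q=f[:,:2]-f[:,:2].mean(0);w,V=np.linalg.eigh(q.T@q);print('face',len(f),f.mean(0),w,'width dir',V[:,1],'deg',np.degrees(np.arctan2(V[1,1],V[0,1])))
print('foot', A(578,382,.008),B(457,432,.008),'gtop',A(591,268,.125),B(457,273,.125))
print('dropper',A(605,262,0),B(600,350,0))
"
```

```text
[[0.344, 0.195], [0.584, 0.232], [0.63, -0.08], [0.389, -0.121]]
edges [0.242 0.316 0.245 0.319] mid [0.487 0.056]
ring [0.5742 0.0645]
b1 [0.4144 0.0386] [0.413  0.0328]
b2 [ 0.4358 -0.0189] [ 0.4334 -0.0262]
mag [ 0.4753 -0.0639] [ 0.4751 -0.0718]
cam [0.43188916 0.16454132] [0.43849128 0.20169751]
grip 71 [ 0.50890983 -0.36215791  0.11020863]
face 162 [ 0.51034161 -0.35781123  0.04519247] [0.00113177 0.05495375] width dir [-0.07210047  0.99739737] deg 94.13464021804936
foot [ 0.50661209 -0.3638672 ] [ 0.51623867 -0.35686232] gtop [ 0.50814459 -0.36216574] [ 0.51150206 -0.35867802]
dropper [ 0.65367536 -0.26173748] [ 0.65706707 -0.24878475]
```

```bash
cat >> h.py <<'E'
from scipy.spatial.transform import Rotation as Rn
def tool():
    s=manip.observe();q=s['eef_rot'];R=Rn.from_quat(q,scalar_first=True).as_matrix()
    return s,R
def go(x,y,z,yaw):  # yaw (deg) = direction of tool y in world
    s,R=tool();d=R.T@(np.array([x,y,z])-s['position']);cur=np.degrees(np.arctan2(R[1,1],R[0,1]))
    t=-(yaw-cur);t=(t+180)%360-180
    print('t',round(s['time_s'],2),'pos',s['position'].round(4),'yyaw',cur.round(2),'tilt',R[2].round(3),'d',d.round(4),'spin',np.radians(t).round(4))
E
python3 -c "
from h import *
for n in ['scene1','side1']:
    P=cloud(load(n)).reshape(-1,3)
    for y0 in np.arange(.1,.9,.1):
        m=(P[:,2]>.13)&(P[:,2]<.6)&(P[:,1]>y0)&(P[:,1]<y0+.1)&(P[:,0]>.3)&(P[:,0]<1.3)
        if m.sum()>5: print(n,y0.round(1),m.sum(),np.percentile(P[m][:,0],[1,10,50]).round(2))
go(.50,.03,.30,10); go(.51,-.36,.25,4)
"
```

```text
scene1 0.1 68 [0.82 0.83 0.86]
scene1 0.2 5923 [0.64 0.72 0.85]
scene1 0.3 3569 [0.59 0.6  0.66]
scene1 0.4 1116 [0.61 0.63 0.65]
scene1 0.5 1728 [0.57 0.58 0.65]
scene1 0.6 1007 [0.57 0.58 0.68]
scene1 0.7 535 [0.68 0.7  0.75]
side1 0.1 82 [0.82 0.83 0.85]
side1 0.2 7686 [0.64 0.72 0.86]
side1 0.3 3143 [0.59 0.61 0.67]
side1 0.4 175 [0.63 0.64 0.92]
side1 0.5 955 [0.3  0.58 0.61]
side1 0.6 240 [0.58 0.6  0.83]
side1 0.7 58 [0.71 0.73 0.73]
t 0.15 pos [0.2432 0.5208 0.2309] yyaw 64.97 tilt [ 0.    -0.001 -1.   ] d [-0.4404 -0.3362 -0.0688] spin 0.9594
t 0.15 pos [0.2432 0.5208 0.2309] yyaw 64.97 tilt [ 0.    -0.001 -1.   ] d [-0.6144 -0.6853 -0.0185] spin 1.0642
```

Request:
servo_tool --rows '[[[-0.044,-0.034,-0.007],0.09,1],[[-0.088,-0.067,-0.014],0.19,1],[[-0.132,-0.1,-0.021],0.29,1],[[-0.176,-0.134,-0.028],0.38,1],[[-0.22,-0.168,-0.035],0.48,1],[[-0.264,-0.2,-0.042],0.58,1],[[-0.308,-0.235,-0.049],0.67,1],[[-0.352,-0.27,-0.056],0.77,1],[[-0.396,-0.3,-0.063],0.86,1],[[-0.44,-0.336,-0.07],0.96,1],[[-0.44,-0.336,-0.07],0.96,1],[[-0.44,-0.336,-0.07],0.96,1]]'

```text
time_s: 1.65
position: [0.4995, 0.0309, 0.3011]
eef_rot: [-0.0, 0.643, 0.766, -0.0]
ft_force: [0.7, 0.8, 0.4]
width: 0.0853
finger_force: 0.0
```

```bash
python3 -c "
from h import *
c=shot('wrist','wrist2');print(c['world_from_camera'].round(3).tolist());go(.505,-.33,.25,4)
"
```

```text
[[0.985, 0.168, 0.048, 0.488], [0.175, -0.948, -0.266, 0.1], [0.001, 0.27, -0.963, 0.444], [0.0, 0.0, 0.0, 1.0]]
t 1.7 pos [0.4994 0.0313 0.3011] yyaw 10.06 tilt [ 0.    -0.001 -1.   ] d [-0.3568 -0.0576  0.051 ] spin 0.1058
```

View pics/wrist2.png

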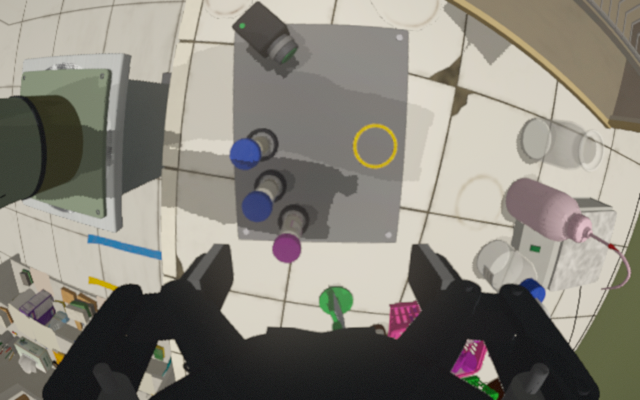

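The wrist view shows the yellow ring at (375,146) and the lens at (285,50). The caps are blue (245,154), blue (257,207) and magenta (287,248), and the plate corners are near (237,25), (408,30), (396,242) and (238,241).

```bash
python3 -c "
from h import *
c=load('wrist2');im=c['img'];hsv=cv2.cvtColor(im,cv2.COLOR_RGB2HSV);h,s,v=cv2.split(hsv)
R=lambda u,v,z: ray(c,u,v,z,True)[:2]
m=((h>18)&(h<35)&(s>120)&(v>80)).astype(np.uint8);m[:, :330]=0;m[:,420:]=0;m[:100]=0;m[190:]=0
vv,uu=np.nonzero(m);W=np.array([R(a,b,.008) for a,b in zip(uu,vv)],np.float32)
e=cv2.fitEllipse(W);ring=np.array(e[0]);print('ring',len(W),e)
# cap
k=((h>140)&(h<170)&(s>70)).astype(np.uint8);k[:,:265]=0;k[:,310:]=0;k[:225]=0;k[270:]=0
vv,uu=np.nonzero(k);W=np.array([R(a,b,.12) for a,b in zip(uu,vv)],np.float32);mg=np.array(cv2.minEnclosingCircle(W)[0]);print('mag',cv2.minEnclosingCircle(W))
out=[mg]
for box in [(225,270,135,175),(238,280,190,225)]:
    k=((h>105)&(h<130)&(s>110)).astype(np.uint8);q=np.zeros_like(k);q[box[2]:box[3],box[0]:box[1]]=k[box[2]:box[3],box[0]:box[1]]
    vv,uu=np.nonzero(q);W=np.array([R(a,b,.12) for a,b in zip(uu,vv)],np.float32);print(cv2.minEnclosingCircle(W));out.append(np.array(cv2.minEnclosingCircle(W)[0]))
for p,n in zip(out,(224,180,202)):
    d=p-ring;a=np.degrees(np.arctan2(d[1],d[0]))%360;print(n,np.linalg.norm(d).round(4),'yaw',(a-n).round(2))
d=R(285,50,.085)-ring;print('lens',np.linalg.norm(d),np.degrees(np.arctan2(d[1],d[0]))-136)
# plate edges: line fits from gray gradient
g=cv2.cvtColor(im,cv2.COLOR_RGB2GRAY).astype(float)
def vedge(u0,rows,sg):
    pts=[]
    for r in rows:
        seg=cv2.GaussianBlur(g,(3,3),0)[r,u0-14:u0+15];d=np.diff(seg)*sg;pts.append(R(u0-14+np.argmax(d)+.5,r,.008))
    return np.array(pts)
for nm,p in [('right',vedge(404,list(range(40,80))+list(range(195,232)),1)),('left',vedge(237,list(range(80,135))+list(range(215,235)),1 if 0 else -1))]:
    l=cv2.fitLine(p.astype(np.float32),cv2.DIST_HUBER,0,.002,.002).ravel();print(nm,l,np.degrees(np.arctan2(l[1],l[0]))%180-90)
"
```

```text
ring 478 ((0.5726727843284607, 0.06669728457927704), (0.05970119312405586, 0.059894632548093796), 141.60952758789062)
mag ((0.4762711524963379, -0.05737623944878578), 0.01846470683813095)
((0.41553494334220886, 0.0429532416164875), 0.016955601051449776)
((0.4365084767341614, -0.013348866254091263), 0.017117366194725037)
224 0.1571 yaw 8.15
180 0.1589 yaw 8.59
202 0.1579 yaw 8.45
lens 0.168934151827809 8.447126050812045
right [ 0.15231301 -0.98833233  0.6063143   0.13833316] 8.760994
left [ 0.15299219 -0.9882274   0.38292816 -0.04194326] 8.800369
```

Request:
servo_tool --rows '[[[-0.04,-0.006,0],0.02,1],[[-0.08,-0.012,0],0.04,1],[[-0.12,-0.018,0],0.06,1],[[-0.16,-0.025,0],0.08,1],[[-0.2,-0.032,0.01],0.1,1],[[-0.24,-0.04,0.02],0.106,1],[[-0.28,-0.046,0.03],0.106,1],[[-0.32,-0.052,0.04],0.106,1],[[-0.357,-0.058,0.05],0.106,1],[[-0.357,-0.058,0.05],0.106,1],[[-0.357,-0.058,0.05],0.106,1]]'

```text
time_s: 3.08
position: [0.505, -0.3298, 0.2513]
eef_rot: [-0.0, 0.682, 0.731, 0.0]
ft_force: [0.2, 0.6, -0.5]
width: 0.0855
finger_force: 0.0
```

```bash
python3 -c "
from h import *
c=shot('wrist','wrist3');print(c['world_from_camera'].round(3).tolist());go(.51,-.36,.2,4)
"
```

```text
[[0.997, 0.068, 0.021, 0.5], [0.071, -0.961, -0.269, -0.26], [0.002, 0.269, -0.963, 0.394], [0.0, 0.0, 0.0, 1.0]]
t 3.12 pos [ 0.5051 -0.3297  0.2516] yyaw 4.01 tilt [ 0.  0. -1.] d [-0.0306  0.0028  0.0516] spin 0.0003
```

View pics/wrist3.png

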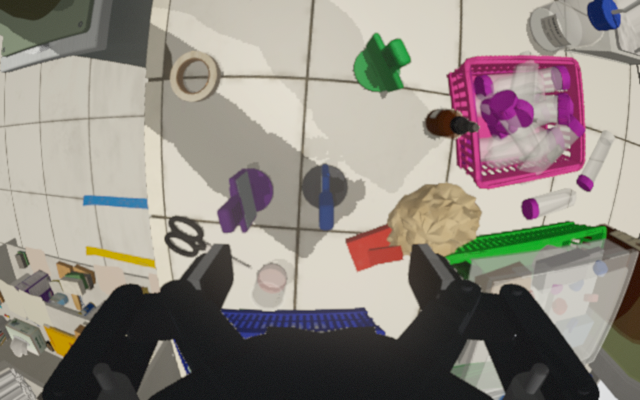

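Wrist view: the blue grip's top is near (326,225), with the frame and foot at (325,186). The purple look-alike is at (240,200), the beaker at (270,280), a red block at (375,247) and the dropper at (440,122). I'll measure the mirror and the clearances.

```bash
cat >> h.py <<'E'
def fcloud(c):
    K=c['intrinsics'];z=c['depth'];v,u=np.mgrid[:400,:640]
    x=(u-K[0,2])/K[0,0];y=(v-K[1,2])/K[1,1];r=np.hypot(x,y)+1e-9
    p=np.stack([np.tan(r)*x/r*z,np.tan(r)*y/r*z,z],-1);T=c['world_from_camera'];return p@T[:3,:3].T+T[:3,3]
E
python3 -c "
from h import *
c=load('wrist3');P=fcloud(c);hsv=cv2.cvtColor(c['img'],cv2.COLOR_RGB2HSV);h,s,v=cv2.split(hsv)
for n,(u,q) in dict(top=(326,226),frame=(325,180),foot=(312,190),beaker=(270,272),red=(375,240),purp=(230,222),table=(350,280),ball=(430,220)).items(): print(n,P[q,u].round(3))
m=((h>105)&(h<130)&(s>100)).astype(np.uint8);m[:150]=0;m[240:]=0;m[:,300:][:,50:]=0;m[:,:300]=0
vv,uu=np.nonzero(m);print(len(vv),uu.min(),uu.max(),vv.min(),vv.max())
p=P[m>0]
for lo,hi in [(.115,.135),(.08,.115),(.03,.078)]:
    q=p[(p[:,2]>lo)&(p[:,2]<hi)];
    if len(q)>3: print(lo,len(q),np.median(q,0).round(4),cv2.minAreaRect(q[:,:2].astype(np.float32)))
b=cv2.resize(c['img'][140:300,210:410],None,fx=4,fy=4,interpolation=cv2.INTER_CUBIC);cv2.imwrite('pics/c.png',b[:,:,::-1][:600])
"
```

```text
top [ 0.513 -0.364  0.124]
frame [ 0.51  -0.331  0.075]
foot [ 0.497 -0.36   0.008]
beaker [ 0.447 -0.473  0.028]
red [ 0.584 -0.419  0.021]
purp [ 0.421 -0.367  0.123]
table [ 0.561 -0.494  0.   ]
ball [ 0.633 -0.367  0.077]
387 320 332 173 228
0.115 299 [ 0.5123 -0.3537  0.1247] ((0.5124598145484924, -0.35453924536705017), (0.01118510402739048, 0.023351745679974556), 4.034875392913818)
0.03 88 [ 0.5113 -0.333   0.0746] ((0.5111875534057617, -0.3326430916786194), (0.0053707933984696865, 0.018296368420124054), 4.169983863830566)
```

View pics/c.png

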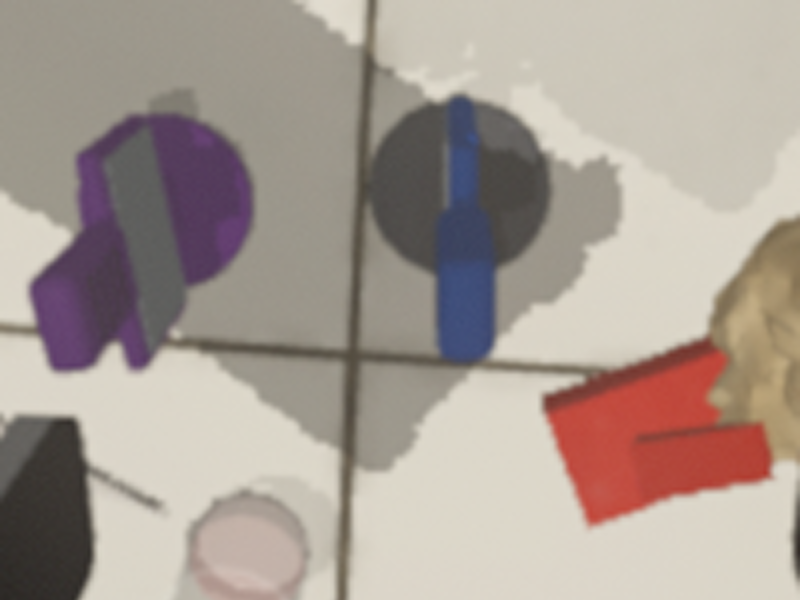

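Crop: the blue grip's top is at (465,310) and the reflecting sliver is on its left, the world -x side. Its yaw is about 4°, its axis about (0.5125,-0.3545), and the fingers have room on both sides. Descend and pinch.

Request:
servo_tool --rows '[[[-0.0253,0.0055,0.02],0,1],[[-0.0253,0.0055,0.055],0,1],[[-0.0253,0.0055,0.09],0,1],[[-0.0253,0.0055,0.125],0,1],[[-0.0253,0.0055,0.15],0,1],[[-0.0253,0.0055,0.168],0,1],[[-0.0253,0.0055,0.168],0,1],[[-0.0253,0.0055,0.168],0,0.4],[[-0.0253,0.0055,0.168],0,0],[[-0.0253,0.0055,0.168],0,0],[[-0.0253,0.0055,0.168],0,0],[[-0.0253,0.0055,0.168],0,0]]' --force 60

```text
time_s: 4.62
position: [0.5119, -0.3562, 0.0836]
eef_rot: [0.0, 0.683, 0.731, 0.0]
ft_force: [1.3, 0.7, 3.4]
width: 0.0139
finger_force: 58.8
```

```bash
python3 -c "
from h import *
s,R=tool();print(s['width'],s['finger_force'],s['ft_force'],s['ft_torque'])
go(.51,-.3545,.22,4)"
```

```text
0.013946738832795996 58.807443380355835 [1.344665   0.70241496 3.40714621] [ 0.11543785 -0.09115171 -0.04878992]
t 4.62 pos [ 0.5119 -0.3562  0.0836] yyaw 3.9 tilt [-0.  0. -1.] d [ 0.0018 -0.0017 -0.1364] spin -0.0018
```

Request:
servo_tool --rows '[[[0,0,-0.01],0,0],[[0,0,-0.03],0,0],[[0,0,-0.06],0,0],[[0,0,-0.09],0,0],[[0,0,-0.12],0,0],[[0,0,-0.145],0,0],[[0,0,-0.16],0,0],[[0,0,-0.166],0,0],[[0,0,-0.166],0,0],[[0,0,-0.166],0,0]]'

```text
time_s: 5.88
position: [0.5114, -0.356, 0.2487]
eef_rot: [-0.0, 0.683, 0.731, -0.0]
ft_force: [0.3, 0.2, -1.6]
width: 0.0132
finger_force: 58.5
```

```bash
python3 -c "
from h import *
s,R=tool();print(s['width'],s['finger_force'],s['ft_force'],s['ft_torque'])
c=shot('wrist','wrist4');P=fcloud(c);im=c['img'];h,sa,v=cv2.split(cv2.cvtColor(im,cv2.COLOR_RGB2HSV))
m=((h>105)&(h<130)&(sa>90)).astype(np.uint8);m[:100]=0
p=P[(m>0)];q=(p-s['position'])@R  # tool coordinates
k=(np.abs(q[:,0])<.05)&(np.abs(q[:,1])<.03)&(q[:,2]>-.06)&(q[:,2]<.1);q=q[k];print(len(q),q.min(0),q.max(0))
for a in np.arange(-.06,.1,.01):
    z=q[(q[:,2]>a)&(q[:,2]<a+.01)]
    if len(z)>2: print(a.round(2),len(z),z.min(0).round(4),z.max(0).round(4))
go(.573,.067,.25,8.6)"
```

```text
0.013189688639570912 58.51806700229645 [ 0.25921405  0.17682617 -1.6471685 ] [-0.04392484  0.02767329  0.00536915]
3764 [-0.01152075 -0.00851529 -0.05064781] [0.03410546 0.00895572 0.06176936]
-0.05 1328 [-0.0109 -0.0085 -0.0498] [ 0.0134  0.009  -0.04  ]
-0.04 811 [-0.0115 -0.0074 -0.04  ] [ 0.0143  0.008  -0.03  ]
-0.03 318 [ 0.0105 -0.0064 -0.03  ] [ 0.0144  0.0068 -0.02  ]
-0.02 254 [ 0.0104 -0.0064 -0.02  ] [ 0.0141  0.0067 -0.0101]
-0.01 208 [ 0.01   -0.0062 -0.01  ] [ 0.0144  0.0068 -0.    ]
0.0 560 [ 0.0104 -0.0061  0.    ] [0.033  0.0067 0.01  ]
0.01 151 [ 0.012  -0.0031  0.01  ] [0.0339 0.0038 0.0198]
0.02 49 [ 0.0313 -0.0027  0.0205] [0.0341 0.0038 0.03  ]
0.03 29 [ 0.0325 -0.0024  0.0302] [0.0337 0.0035 0.0398]
0.04 35 [ 0.0325 -0.0025  0.0404] [0.034  0.0032 0.0496]
0.05 19 [ 0.033  -0.0019  0.05  ] [0.0337 0.0032 0.0586]
t 5.92 pos [ 0.5115 -0.356   0.2487] yyaw 3.89 tilt [ 0.001 -0.001 -1.   ] d [ 0.4178  0.0901 -0.0011] spin -0.0822
```

View pics/wrist4.png

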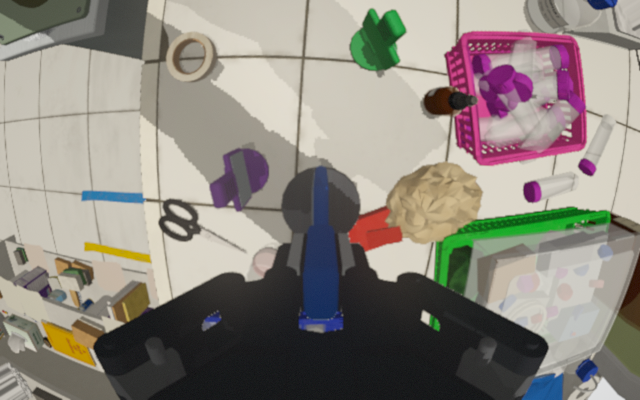

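The mirror is held upright between the pads: grip at (321,260), foot at (321,200). Its axis is about 1 mm along tool +x from the TCP. Carry it to above the ring.

Request:
servo_tool --rows '[[[0.02,0.004,0],0,0],[[0.06,0.013,0],-0.01,0],[[0.105,0.023,0],-0.02,0],[[0.15,0.032,0],-0.03,0],[[0.195,0.042,0],-0.04,0],[[0.24,0.052,0],-0.05,0],[[0.285,0.062,0],-0.06,0],[[0.33,0.071,0],-0.07,0],[[0.37,0.08,0],-0.08,0],[[0.4,0.0865,0],-0.082,0],[[0.4165,0.09,0],-0.082,0],[[0.4165,0.09,0],-0.082,0]]'

```text
time_s: 7.42
position: [0.5731, 0.0658, 0.249]
eef_rot: [-0.0, 0.652, 0.758, -0.0]
ft_force: [0.6, -1.1, -1.2]
width: 0.0134
finger_force: 58.5
```

```bash
python3 -c "
from h import *
go(.5729,.0656,.1236,8.6)"
```

```text
t 7.42 pos [0.5731 0.0658 0.249 ] yyaw 8.64 tilt [-0.    -0.001 -1.   ] d [-0.0002 -0.0002  0.1254] spin 0.0007
```

Request:
servo_tool --rows '[[[0,0,0.01],0,0],[[0,0,0.03],0,0],[[0,0,0.055],0,0],[[0,0,0.08],0,0],[[0,0,0.1],0,0],[[0,0,0.115],0,0],[[0,0,0.1255],0,0],[[0,0,0.1255],0,0],[[0,0,0.1255],0,0]]'

```text
time_s: 8.55
position: [0.5734, 0.0654, 0.1243]
eef_rot: [0.0, 0.652, 0.758, 0.0]
ft_force: [0.1, -0.1, -0.9]
width: 0.0133
finger_force: 58.5
```

```bash
python3 -c "
from h import *
go(.5729,.0656,.1236,8.6)
s,R=tool();c=shot('wrist','wrist5');P=fcloud(c);h,sa,v=cv2.split(cv2.cvtColor(c['img'],cv2.COLOR_RGB2HSV))
m=((h>105)&(h<130)&(sa>90));m[:100]=0
p=P[m];q=(p-s['position'])@R;k=(np.abs(q[:,1])<.03)&(q[:,2]>-.06)&(q[:,2]<.1)&(q[:,0]>.02)&(q[:,0]<.045)
f=p[k];print('frame end',len(f),f.min(0),f.max(0),np.percentile(f,[1,99],axis=0))
d=shot('scene','scene5');e=shot('side','side5')
for n,c,b in [('scene',d,(280,350,150,230)),('side',e,(300,350,150,235))]:
    P=cloud(c);h,sa,v=cv2.split(cv2.cvtColor(c['img'],cv2.COLOR_RGB2HSV))
    m=((h>105)&(h<130)&(sa>70))&(np.hypot(P[...,0]-.573,P[...,1]-.067)<.05)&(P[...,2]>.02);p=P[m]
    print(n,m.sum(),p.min(0),p.max(0),np.median(p,0)) if m.sum() else print(n,0)
a=cv2.resize(d['img'][130:240,240:380],None,fx=2.8,fy=2.8,interpolation=cv2.INTER_CUBIC);b=cv2.resize(e['img'][130:240,240:380],None,fx=2.8,fy=2.8,interpolation=cv2.INTER_CUBIC)
cv2.imwrite('pics/d.png',np.hstack([a,b])[:,:,::-1])
"
```

```text
t 8.55 pos [0.5734 0.0654 0.1243] yyaw 8.59 tilt [-0.     0.001 -1.   ] d [ 0.0002 -0.0005  0.0007] spin -0.0002
frame end 594 [0.56544928 0.08518645 0.06053666] [0.57409897 0.09930716 0.11762805] [[0.56559968 0.08546725 0.06216466]
 [0.57369319 0.0989963  0.11673908]]
scene 18 [0.56653929 0.04644492 0.11552627] [0.58257813 0.06215151 0.16673982] [0.57180051 0.05120061 0.15106158]
side 98 [0.53940567 0.01705187 0.04816281] [0.60313333 0.07411168 0.31668223] [0.57547874 0.0509457  0.15041079]
```

View pics/d.png

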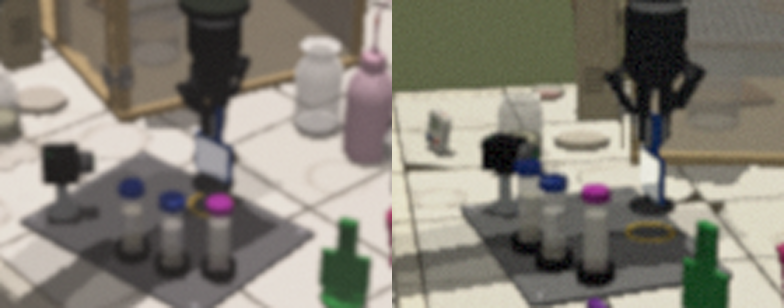

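View pics/wrist5.png

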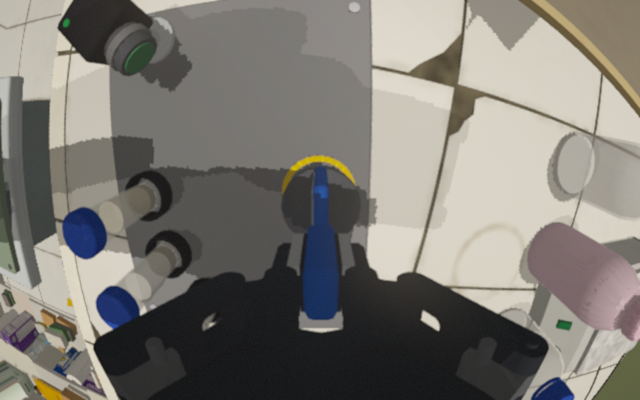

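The mirror is upright over the ring: side crop ring (651,232), foot just above it at (652,205). In the wrist view the ring arc is at (318,160), the lens glass at (139,57), and nothing touches the stand. One last check of the lens and ring from this pose.

```bash
python3 -c "
from h import *
from scipy.optimize import least_squares
c=load('wrist5');h,s,v=cv2.split(cv2.cvtColor(c['img'],cv2.COLOR_RGB2HSV))
m=((h>18)&(h<35)&(s>120)&(v>80));m[:140]=0;m[205:]=0;m[:,:270]=0;m[:,370:]=0
vv,uu=np.nonzero(m);W=np.array([ray(c,a,b,.008,True)[:2] for a,b in zip(uu,vv)])
r=least_squares(lambda x:np.hypot(*(W-x).T)-.030,[.573,.067]).x;print('ring',len(W),r)
g=((h>40)&(h<90)&(s>60));g[:30]=0;g[85:]=0;g[:,:110]=0;g[:,165:]=0
vv,uu=np.nonzero(g);P=fcloud(c);print(len(vv),uu.mean(),vv.mean())
for nm,L in [('ray',ray(c,uu.mean(),vv.mean(),.085,True)),('dep',np.median(P[g],0))]:
    d=L[:2]-r;print(nm,L,np.linalg.norm(d),np.degrees(np.arctan2(d[1],d[0]))-136)
"
```

```text
ring 589 [0.57236963 0.06613724]
561 138.92156862745097 57.367201426024955
ray [0.4402806  0.15946349 0.085     ] 0.1617321872561592 8.757249692206443
dep [0.44164116 0.15920665 0.0873266 ] 0.16047382479884903 8.551828271378781
```

Request:
servo_tool --rows '[[[0,-0.0008,0.0006],0,0],[[0,-0.0008,0.0006],0,0],[[0,-0.0008,0.0006],0,0],[[0,-0.0008,0.0006],0,0],[[0,-0.0008,0.0006],0,0],[[0,-0.0008,0.0006],0,0]]'

```text
time_s: 9.45
position: [0.5724, 0.0654, 0.1232]
eef_rot: [0.0, 0.652, 0.758, -0.0]
ft_force: [-0.5, -0.1, -1.5]
width: 0.0132
finger_force: 58.5
```

```bash
python3 -c "
from h import *
go(.5727,.0656,.1236,8.6);print(manip.job_done())"
```

```text
t 9.45 pos [0.5724 0.0654 0.1232] yyaw 8.59 tilt [-0. -0. -1.] d [ 0.0001  0.0004 -0.0004] spin -0.0001
the job is handed in; nothing more can be done
None
```

I handed the job in at 9.5 s with the blue mirror held still and upright over the yellow ring at lens height, centred to about 1 mm and turned to reflect the magenta-capped tube to the lens; I worked out that angle from the measured stand, not from the bench camera's own picture.

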